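# Open the battery bay of a power pack by its concealed catch

## Robot

A 6-joint arm with a two-finger parallel gripper is mounted at the origin on the work surface. World frame = base frame: x ahead of the robot, y to its left, z up, the work surface at z = 0. Lengths are in m, angles in rad, forces in N, time in s.
With the tool pointing down it reaches from about 0.425 to 0.95 m from the base axis. Payload 3.5 kg.
Tool frame: the origin (TCP) lies at the very end of the fingers, on their centre line; the grasp point (between the pads) lies 19 mm behind it; z points along the fingers, y is the direction in which the jaws open and shut (so a half turn about z gives the same grasp; the last joint's range is limited). The gripper opens to 85 mm and grips with 20 to 120 N. Pads are 22 mm wide; open, the fingers measure 114 mm over their backs; the gripper's body (76 mm by 85 mm) begins 54 mm behind the grasp point. The pads swing forward as they close: fully open they stand 13 mm farther back than shut.
Start: joints at [1.185, 0.286, 1.577, -0, 1.279, -0.15], TCP at [0.158, 0.656, 0.231] pointing down, gripper open.
Joint ranges: [-2.77, 2.77], [-0.9, 2.22], [0.21, 2.48], [-1.53, 4.67], [0.24, 2.81], [-2.84, 2.84]. Speed limits (rad/s): [2.79, 2.79, 3.14, 3.14, 3.14, 3.14].

## Interface

Orientations are given as a unit quaternion [x, y, z, w].
In Python, from plant import ctrl, imaging gives the robot as it stands.
- The arm moves only by the shell command python3 -m creep 'ROWS' [OPENING] [FORCE]. ROWS is JSON, one flat list of numbers, 4 for each row, row after row: the shift along the tool's x, y, z in units of 25 mm (1.0 is 25 mm), then the turn about the tool's z in units of 5 degrees (1.0 is 5 degrees). A call has 1 to 20 rows; each row is the pose to reach, as a shift and turn from the pose commanded when the call began, along the tool's axes at that moment; what a row does not reach only later rows make up. A row lasts 1/12 s, in which the tool goes at most 41.7 mm and 7.16 degrees, less where a joint would pass 70% of its speed; a pose out of reach is approached as far as the arm can. A call with a gripper value outside its range is refused whole. OPENING is the closure in counts, from 0 (fully open) to 255 (shut), set as the call begins (- or left out, the last holds). The fingers move at their own pace and stop on an object; FORCE is the grip in N (left out, the last holds). Time passes only in rows, so rows that repeat a pose let the fingers close. It gives the time, the measured TCP pose, the force and the opening at its end, in the units of the state.
- ctrl.get_state(): the state, without advancing time (a new reading comes with each control period).
- imaging.read_camera(name): name is "scene" or "top"; returns the picture (420x560x3 uint8, red, green, blue); there is no depth.
- imaging.camera_info(name): a dict with "intrinsics" (3x3 intrinsics, pixels), "distortion" ([k1, k2, p1, p2, k3] as OpenCV has them; the pictures are not rectified), "origin" and "attitude" of the camera in the world. Camera axes: x right, y down, z forward; pixel columns grow to the right and rows downward; lengths in m; the calibration is good to about 2 mm. A picture is of the moment at which its call begins. camera_info takes no time and is no camera call.
- ctrl.sign_off(): hands the job in, once; it reports no verdict.
Trained networks look in the newest picture that a camera, given by its name, has taken for a name from the list of things; names that differ only in an ending like _2 or _b are one class to them, and where a whole thing is asked for, a point or a joint stands for the part that bears it (a point fixed in the world has none). Each returns a list of dicts, best first, with "p" (0 to 1); they miss things now and then, are a little off and sometimes report something else, mostly with a low value. They report only what shows in the picture. A call takes as long as a camera call.
- imaging.silhouettes(camera, name): "mask" (420x560 bool, what is visible of it) and "uv" ([column, row] in pixels, amid what is visible of it).
The state is a dict: "time": time; "qpos": joint angles; "dq": joint speeds; "joint_efforts": joint torques, N m; "eef_pos": TCP position; "tcp_rot": TCP orientation; "contact_force": force on the tool from outside, world axes, zero at the start; "wrist_torque": the same for the moment, N m; "opening": opening from 0.0 (shut) to 1.0 (fully open).
Only numpy, scipy, OpenCV 4.12 (cv2) and the standard library are available. Lean on these libraries where they do the work, as an engineer would, in place of code of your own. Each camera call takes 0.05 s, during which the arm holds its last target.

## Task

Open the battery bay of the portable power pack on the bench. With the fingertips, feel along the shallow finger groove in its top for the flush, recessed catch, press the catch in until the hatch is released and springs up, then let go and draw the hand clear. Nothing is to be picked up or pushed aside.

Things in the scene. Friction and masses are not known exactly. Their poses are not given: they have to be found in the camera images.
- power_pack: portable power pack on the bench: grey steel box, 280 (x) by 440 (y) by 150 mm high, black corner guards, a bar handle on each end, outlets on its front (-x, towards the robot). It does not move. Origin: centre of its underside; x from front to back, y to the left seen from the robot, z up. Its flat top, at z 150 mm, has the finger groove in front and the battery hatch behind it
- groove_left (a point): middle of the left (+y) end of the finger groove, on its floor: x -95, y +95, z 147 mm in the pack's frame. The groove runs along the pack's y: 190 mm long, 60 mm wide (x -125 to -65 mm), 3 mm deep, with a flat aluminium floor that does not give
- groove_right (a point): middle of the right (-y) end of the finger groove, on its floor: x -95, y -95, z 147 mm in the pack's frame
- catch (a joint): m pressed in, straight down: 0 at rest, 0.007 fully in. Plain aluminium plate 44 (x) by 56 mm (y) in a 46 by 58 mm well in the groove's floor, midway across it, its face 2 mm below the floor. Its place along the groove varies and is not given: centre within 60 mm of the groove's middle. Gives at 1.5 N, fully in at 4.5 N, springs back; about 4 mm in frees the hatch
- hatch (a joint): opening angle of the battery hatch, rad: 0 shut, 1.25 fully open. A flush grey plate without a handle, x -34 to +105, y -106 to +106 mm in the pack's frame, hinged along its back edge; a fixed bar 30 mm wide parts it from the groove. Freed, a light spring swings it up and back, away from the robot, in about 1 s and holds it open; a hand in its way stops it
- hatch_edge (a point): middle of the hatch's front edge, on its top face; with the hatch shut at x -34, y 0, z 150 mm in the pack's frame
- tape: bystander: roll of black tape, 90 mm across, 24 mm high, lying on the top of the pack left of the hatch; origin at the centre of its underside
- wrench: bystander: steel wrench, 170 mm long, lying on the top of the pack right of the hatch; origin at its underside
- socket: bystander: steel wrench socket, 26 mm across, 30 mm high, standing on the top of the pack beyond the left end of the groove; origin at the centre of its underside
- spray_can: bystander: spray can, 66 mm across, 190 mm high, standing on the bench to the left; origin at the centre of its underside
- mug: bystander: white mug, 82 mm across, 95 mm high, on the bench to the left; origin at the centre of its underside
- jar: bystander: glass jar with a steel lid, 72 mm across, 85 mm high, on the bench to the right; origin at the centre of its underside
- screwdriver: bystander: screwdriver lying on the bench between the robot and the pack, about crosswise; origin at its underside
- brush: bystander: brush lying on the bench to the right; origin at its underside

How it is judged:
On the way, in this order (a step that is already met when the one before it is completed fails the run):
1. the fingers press the catch in (value of joint catch above 0.003 m and value of joint hatch below 0.3 rad and contact force between the fingers and anything else above 0.5 N), for 0.04 s.
2. the hatch springs open (value of joint hatch above 1 rad), for 0.2 s.
At the end, for the whole second after the job is handed in: the hatch stands open by more than 1.1 rad and is at rest, the catch has sprung back (less than 1.5 mm in), and every bystander is within 20 mm of where it was (value of joint hatch above 1.1 rad and velocity of joint hatch below 0.05 rad/s and value of joint catch below 0.0015 m and distance of each of tape, wrench, socket, spray_can, mug, jar, screwdriver, brush from where it was at the start of the episode below 0.02 m); the robot touches nothing.
It fails at once if a bystander is lifted, carried or pushed more than 20 mm from its place (distance of any of tape, wrench, socket, spray_can, mug, jar, screwdriver, brush from where it was at the start of the episode above 0.02 m).
It also fails if it takes over 54 s, if anything falls off the work surface, if the arm or the gripper's body presses on something with over 40 N, if the wrist force passes 120 N, or if a joint passes its speed limit or range.

## Working session

There is one attempt and no reset: what is moved stays moved. The work goes in short steps, Python scripts to look and compute and a shell command to move; the robot and the scene stay as the last step left them, time stands still between calls to the robot, and variables do not carry over. Pictures are saved under pics/ and viewed, and the job is handed in when it is done.

```bash
ls; mkdir -p pics; python3 - <<'E'
from plant import ctrl, imaging
import cv2, numpy as np
s=ctrl.get_state()
for k,v in s.items(): print(k,np.round(v,4))
for c in ["scene","top"]:
    im=imaging.read_camera(c); cv2.imwrite(f"pics/{c}0.png",im[:,:,::-1])
    print(c,imaging.camera_info(c))
E
```

```text
pics
time 0.0
qpos [ 1.185   0.2872  1.5782 -0.      1.2786 -0.15  ]
dq [ 0.0002  0.0011 -0.0011 -0.0004  0.0001 -0.0006]
joint_efforts [ 5.00000e-04 -4.05993e+01 -2.92615e+01 -2.00000e-04  5.90000e-03
 -0.00000e+00]
eef_pos [0.1574 0.6557 0.2299]
tcp_rot [ 1.176e-01  9.931e-01 -1.100e-03 -3.000e-04]
contact_force [-0.202   0.4071  0.3817]
wrist_torque [0.0144 0.0038 0.004 ]
opening 1.0027
scene {'intrinsics': array([[471.93982417,   0.        , 279.99411197],
       [  0.        , 471.93982417, 205.48878368],
       [  0.        ,   0.        ,   1.        ]]), 'distortion': array([-0.01652846,  0.        ,  0.        ,  0.        ,  0.        ]), 'origin': array([1.93343838, 0.08969011, 0.94815951]), 'attitude': array([ 0.59675129,  0.63153492, -0.36909212, -0.32988264])}
top {'intrinsics': array([[424.07129469,   0.        , 290.33547228],
       [  0.        , 424.07129469, 206.46947579],
       [  0.        ,   0.        ,   1.        ]]), 'distortion': array([-0.02062086,  0.        ,  0.        ,  0.        ,  0.        ]), 'origin': array([ 0.40768484, -0.02256024,  1.29247148]), 'attitude': array([ 0.71464283, -0.69765904,  0.03121633, -0.03978727])}
```

View pics/scene0.png

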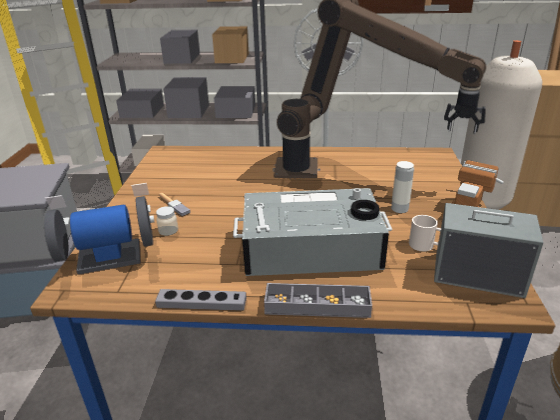

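View pics/top0.png

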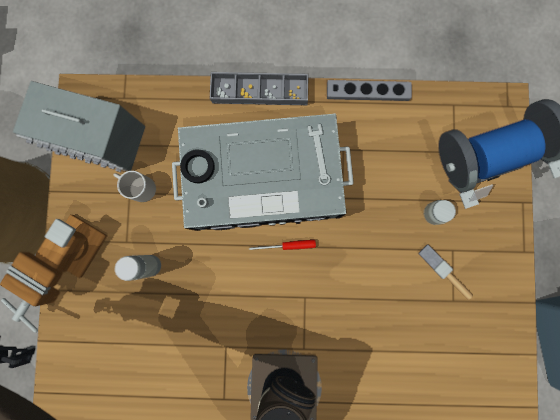

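The scene picture shows the pack at about (313,230), with the spray can and mug to its right. The top picture shows the light groove at about (263,205), a faint rectangle in it at (272,204), and the socket at (202,202). Next I'll zoom in and fit the pack's pose.

```bash
cat > h.py <<'E'
from plant import ctrl, imaging
import cv2, numpy as np
from scipy.spatial.transform import Rotation as R
def cam(n):
    i=imaging.camera_info(n); Rw=R.from_quat(i["attitude"]).as_matrix()
    return i["intrinsics"],i["distortion"],np.array(i["origin"]),Rw
def ray(n,uv,z):
    K,D,o,Rw=cam(n)
    p=cv2.undistortPoints(np.array(uv,float).reshape(-1,1,2),K,D).reshape(-1,2)
    d=np.c_[p,np.ones(len(p))]@Rw.T
    return o+d*((z-o[2])/d[:,2])[:,None]
def proj(n,P):
    K,D,o,Rw=cam(n)
    return cv2.projectPoints(np.array(P,float),cv2.Rodrigues(Rw.T)[0],-Rw.T@o,K,D)[0].reshape(-1,2)
E
python3 - <<'E'
from h import *
im=imaging.read_camera("top")
c=im[105:240,165:365]; cv2.imwrite("pics/topz.png",cv2.resize(c,None,fx=4,fy=4,interpolation=cv2.INTER_CUBIC)[:,:,::-1])
for n in ["power_pack","groove_left","catch","hatch","socket","tape","wrench"]:
    r=imaging.silhouettes("top",n)
    for d in r[:3]:
        m=d["mask"].astype(np.uint8); cs=max(cv2.findContours(m,0,2)[0],key=cv2.contourArea)
        print(n,round(d["p"],2),np.round(d["uv"],1),m.sum(),cv2.minAreaRect(cs))
E
```

```text
power_pack 0.71 [132.9 185.6] 963 ((135.0, 186.0), (30.0, 40.0), 90.0)
power_pack 0.65 [264.2 170.2] 14448 ((261.7997741699219, 172.7723388671875), (106.40259552001953, 179.88165283203125), 85.13549041748047)
power_pack 0.33 [258.6 158.6] 3907 ((259.0787658691406, 156.45791625976562), (52.71531677246094, 77.95772552490234), 85.84036254882812)
groove_left 0.89 [261.6 169.8] 14418 ((261.76092529296875, 172.87762451171875), (106.40982055664062, 179.9686737060547), 85.10090637207031)
catch 0.88 [272.2 202.2] 328 ((272.07427978515625, 203.74256896972656), (16.020099639892578, 20.696773529052734), 84.2894058227539)
hatch 0.73 [259. 158.] 4014 ((259.0633239746094, 156.8713836669922), (52.99113082885742, 78.66957092285156), 84.61068725585938)
socket 0.59 [132.3 187.2] 976 ((135.29730224609375, 186.28378295898438), (32.879798889160156, 38.63376235961914), 80.53767395019531)
tape 0.74 [193.1 157.5] 553 ((197.00003051757812, 166.00001525878906), (32.52690887451172, 32.52690887451172), 45.0)
wrench 0.56 [322.3 149.5] 477 ((320.0769348144531, 154.38462829589844), (60.403770446777344, 14.120361328125), 78.69007110595703)
```

View pics/topz.png

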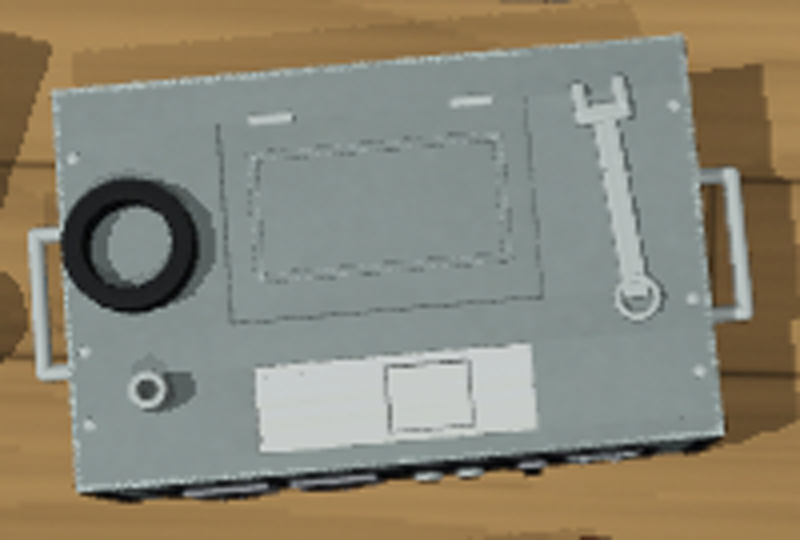

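The zoomed view shows the groove with corners at zoom pixels (256,368), (531,344), (537,429) and (262,452), and the catch outline at (386–474, 360–434). I'll fit the pack pose from these corners.

```bash
python3 - <<'E'
from h import *
z=lambda a:(np.array(a,float)+.5)/4-.5+np.array([165,105])
px=np.r_[z([(53,90),(686,36),(722,437),(80,492)]),z([(256,368),(531,344),(537,429),(262,452)]),z([(230,323),(543,297)])]
L=np.array([(140,220,150),(140,-220,150),(-140,-220,150),(-140,220,150),(-65,95,150),(-65,-95,150),(-125,-95,150),(-125,95,150),(-34,106,150),(-34,-106,150)])/1e3
from scipy.optimize import least_squares
def T(p,L): 
    c,s=np.cos(p[2]),np.sin(p[2]); L=np.atleast_2d(L)
    return np.c_[L[:,0]*c-L[:,1]*s+p[0],L[:,0]*s+L[:,1]*c+p[1],L[:,2]]
f=least_squares(lambda p:(proj("top",T(p,L))-px).ravel(),[.7,0,0]); print(f.x,np.degrees(f.x[2]));print(np.round(f.fun.reshape(-1,2),2))
p=f.x
cc=ray("top",z([(386,366),(468,360),(391,434),(474,428)]),.147); c,s=np.cos(p[2]),np.sin(p[2])
d=cc[:,:2]-p[:2]; loc=np.c_[d[:,0]*c+d[:,1]*s,-d[:,0]*s+d[:,1]*c]; print(loc,loc.mean(0))
y=loc.mean(0)[1]
print("catch world",T(p,[(-.095,y,.145)]), "grooveL/R",T(p,[(-.095,.095,.147),(-.095,-.095,.147)]))
np.save("pack.npy",np.r_[p,y])
im=imaging.read_camera("scene")
pts=np.r_[proj("scene",T(p,L)),proj("scene",T(p,[(-.095+i*.022,y+j*.028,.147) for i,j in[(1,1),(1,-1),(-1,-1),(-1,1)]]))]
big=cv2.resize(im[170:290,220:410],None,fx=4,fy=4,interpolation=cv2.INTER_CUBIC)[:,:,::-1].copy()
for u in pts: cv2.circle(big,tuple(int(v) for v in (u-[220,170]+.5)*4),3,(0,0,255),1)
cv2.imwrite("pics/scz.png",big)
# rotation
s_=ctrl.get_state(); print(R.from_quat(s_["tcp_rot"]).as_matrix().round(3))
E
```

```text
[0.62146248 0.07602008 0.10914306] 6.2534367836707245
[[ 0.06 -0.05]
 [-0.1  -0.21]
 [ 0.83 -0.06]
 [-0.82  0.02]
 [-0.79 -0.34]
 [ 0.06 -0.29]
 [ 0.48  0.37]
 [-0.75  0.59]
 [ 0.91  0.02]
 [ 0.11 -0.12]]
[[-0.07194299  0.00486157]
 [-0.0726368  -0.05113293]
 [-0.11856509  0.00508238]
 [-0.11930197 -0.05135892]] [-0.09561171 -0.02313697]
catch world [[0.52954798 0.04267275 0.145     ]] grooveL/R [[ 0.51667973  0.16010679  0.147     ]
 [ 0.53737577 -0.02876267  0.147     ]]
[[-0.972  0.234 -0.   ]
 [ 0.234  0.972 -0.   ]
 [ 0.    -0.    -1.   ]]
```

View pics/scz.png

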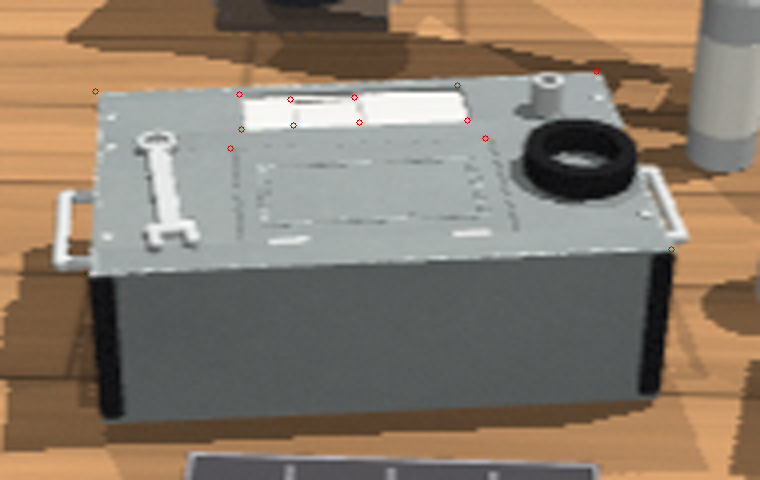

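The two cameras agree to about 2 mm: the catch centre is near world (0.530, 0.043), z 0.145. I'll close the fingers and lift first so the path clears the spray can.

```bash
python3 -m creep '[0,0,-1.5,0, 0,0,-3,0, 0,0,-4,0, 0,0,-4,0, 0,0,-4,0]' 255 20
python3 - <<'E'
from h import *
for n in ["spray_can","mug"]:
    for d in imaging.silhouettes("top",n)[:2]: print(n,d["p"],d["uv"],ray("top",d["uv"],.1))
s=ctrl.get_state(); t=np.array([.5295,.0427,.33]); Rm=R.from_quat(s["tcp_rot"]).as_matrix()
print((Rm.T@(t-s["eef_pos"]))/.025, s["eef_pos"],s["qpos"],s["opening"])
E
```

```text
time: 0.97
eef_pos: [0.158, 0.6572, 0.3346]
tcp_rot: [0.118, 0.993, 0.003, 0.001]
contact_force: [-1.1, 0.0, -0.8]
opening: 0.3
spray_can 0.95 [137.6, 264.9] [[0.35282516 0.41799211 0.1       ]]
mug 0.75 [132.2, 185.4] [[0.57763851 0.44718804 0.1       ]]
[-20.19853712 -20.37146461   0.03437263] [0.15747761 0.65585659 0.32999398] [ 1.18500558e+00  2.32293481e-01  1.46401996e+00 -3.91349655e-05
  1.44724835e+00 -1.50006668e-01] 0.11300619670517476
```

```bash
python3 -m creep '[-1,-1,0,-0.4, -2,-2,0,-0.8, -3,-3,0,-1.2, -4,-4,0,-1.6, -5,-5,0,-2, -6,-6,0,-2.4, -7,-7,0,-2.8, -8,-8,0,-3.2, -9,-9,0,-3.6, -10,-10,0,-3.95, -11,-11,0,-3.95, -12,-12,0,-3.95, -13,-13,0,-3.95, -14,-14,0,-3.95, -15,-15,0,-3.95, -16,-16,0,-3.95, -17,-17,0,-3.95, -18,-18,0,-3.95, -19,-19,0,-3.95, -20,-20,0,-3.95]'
python3 - <<'E'
from h import *
s=ctrl.get_state(); t=np.array([.5295,.0427,.19]); Rm=R.from_quat(s["tcp_rot"]).as_matrix()
print((Rm.T@(t-s["eef_pos"]))/.025, s["eef_pos"],s["qpos"],s["opening"]); print(Rm.round(3))
im=imaging.read_camera("scene"); cv2.imwrite("pics/s1.png",im[:,:,::-1])
E
```

```text
time: 2.73
eef_pos: [0.5268, 0.0517, 0.3288]
tcp_rot: [-0.054, 0.999, 0.0, -0.002]
contact_force: [0.5, 0.1, 1.0]
opening: -0.002
[-0.09179634 -0.37400244  5.55118959] [0.52677263 0.05168011 0.32879635] [-9.40521996e-02 -9.69823637e-02  1.81281121e+00  9.24283535e-05
  1.42987674e+00 -1.77342515e+00] -0.0016218002622431559
[[-0.994 -0.108 -0.004]
 [-0.108  0.994  0.   ]
 [ 0.004  0.001 -1.   ]]
```

View pics/s1.png

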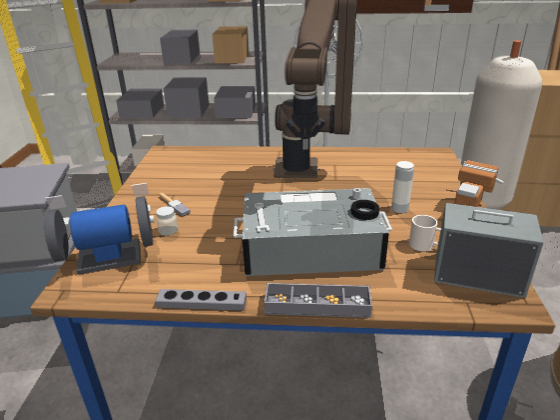

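The hand is over the bench, with the wrist at about (300,100) and the pack undisturbed. Next is a descent to 45 mm above the catch.

```bash
python3 -m creep '[-0.1,-0.37,1,0, -0.1,-0.37,2,0, -0.1,-0.37,3,0, -0.1,-0.37,4,0, -0.1,-0.37,5,0, -0.1,-0.37,5.5,0, -0.1,-0.37,5.5,0, -0.1,-0.37,5.5,0, -0.1,-0.37,5.5,0]'
python3 - <<'E'
from h import *
s=ctrl.get_state(); t=np.array([.5295,.0427,.145]); Rm=R.from_quat(s["tcp_rot"]).as_matrix()
print((Rm.T@(t-s["eef_pos"]))/.025, s["eef_pos"],s["contact_force"],s["opening"])
im=imaging.read_camera("scene"); cv2.imwrite("pics/s2.png",cv2.resize(im[130:290,200:430],None,fx=3,fy=3)[:,:,::-1])
im=imaging.read_camera("top"); cv2.imwrite("pics/t2.png",cv2.resize(im[105:255,165:365],None,fx=3,fy=3)[:,:,::-1])
E
```

```text
time: 3.53
eef_pos: [0.5313, 0.0445, 0.1951]
tcp_rot: [-0.054, 0.999, -0.0, 0.001]
contact_force: [1.0, 0.7, 0.9]
opening: 0.001
[ 0.08164529 -0.06111312  2.00556958] [0.53126524 0.04445146 0.1951424 ] [0.95624408 0.70507318 0.85996444] 0.0008835201470687917
```

View pics/s2.png

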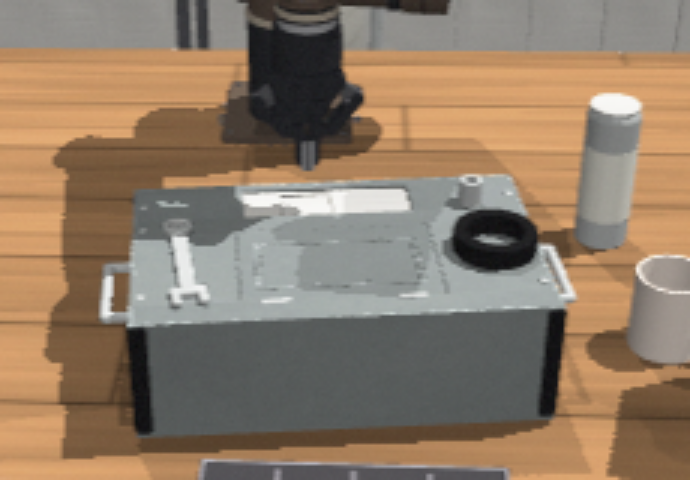

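View pics/t2.png

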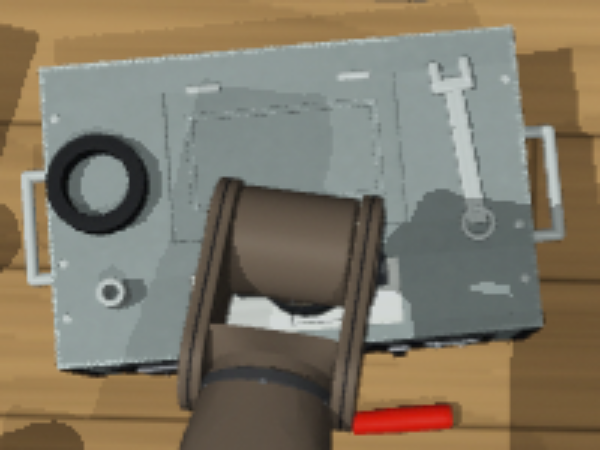

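The closed fingertips hang at scene-zoom (307,168), above the middle of the catch. I'll descend in small steps and watch the force.

```bash
python3 -m creep '[0,0,0.5,0, 0,0,1,0, 0,0,1.4,0, 0,0,1.7,0, 0,0,1.7,0, 0,0,1.7,0, 0,0,1.7,0]'; python3 -m creep '[0,0,0.05,0, 0,0,0.1,0, 0,0,0.15,0, 0,0,0.2,0, 0,0,0.2,0, 0,0,0.2,0]'
```

```text
time: 4.22
eef_pos: [0.5307, 0.0444, 0.1514]
tcp_rot: [-0.054, 0.999, -0.0, 0.0]
contact_force: [-0.2, -0.3, 0.7]
opening: 0.006
time: 4.72
eef_pos: [0.5304, 0.0444, 0.1462]
tcp_rot: [-0.054, 0.999, 0.0, -0.0]
contact_force: [0.4, 0.5, -0.1]
opening: 0.002
```

```bash
python3 -m creep '[0,0,0.04,0, 0,0,0.08,0, 0,0,0.08,0, 0,0,0.08,0]'; python3 -m creep '[0,0,0.04,0, 0,0,0.08,0, 0,0,0.08,0, 0,0,0.08,0]'
```

```text
time: 5.05
eef_pos: [0.5307, 0.0444, 0.1446]
tcp_rot: [-0.054, 0.999, -0.0, 0.0]
contact_force: [-0.6, 0.1, 1.8]
opening: 0.002
time: 5.38
eef_pos: [0.5307, 0.0444, 0.1426]
tcp_rot: [-0.054, 0.999, -0.0, 0.0]
contact_force: [-0.4, -1.0, 3.6]
opening: -0.001
```

The catch is giving, with about 2.5 mm of travel at 3.6 N. I'll press another 2 mm.

```bash
python3 -m creep '[0,0,0.04,0, 0,0,0.08,0, 0,0,0.12,0, 0,0,0.12,0, 0,0,0.12,0]'
python3 - <<'E'
from h import *
im=imaging.read_camera("scene"); cv2.imwrite("pics/s3.png",cv2.resize(im[130:290,200:430],None,fx=3,fy=3)[:,:,::-1])
E
```

```text
time: 5.8
eef_pos: [0.5307, 0.0444, 0.1394]
tcp_rot: [-0.054, 0.999, -0.0, 0.0]
contact_force: [-0.5, 0.4, 2.9]
opening: -0.001
```

View pics/s3.png

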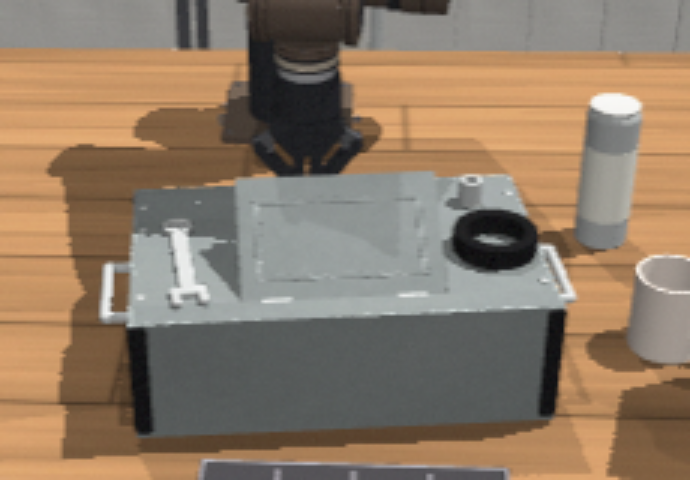

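The hatch is released: its front edge has risen to about row 175 of the zoom. I'll hold briefly while it swings, then draw straight up.

```bash
python3 -m creep '[0,0,0,0, 0,0,0,0, 0,0,0,0, 0,0,0,0, 0,0,0,0, 0,0,0,0, 0,0,-0.2,0, 0,0,-0.5,0, 0,0,-1,0, 0,0,-1.5,0, 0,0,-2,0, 0,0,-2,0, 0,0,-2,0, 0,0,-2,0]'
python3 - <<'E'
from h import *
im=imaging.read_camera("scene"); cv2.imwrite("pics/s4.png",cv2.resize(im[130:290,200:430],None,fx=3,fy=3)[:,:,::-1])
E
```

```text
time: 7.02
eef_pos: [0.5303, 0.0444, 0.1893]
tcp_rot: [-0.054, 0.999, 0.0, -0.0]
contact_force: [-0.4, -0.3, -0.5]
opening: -0.003
```

View pics/s4.png

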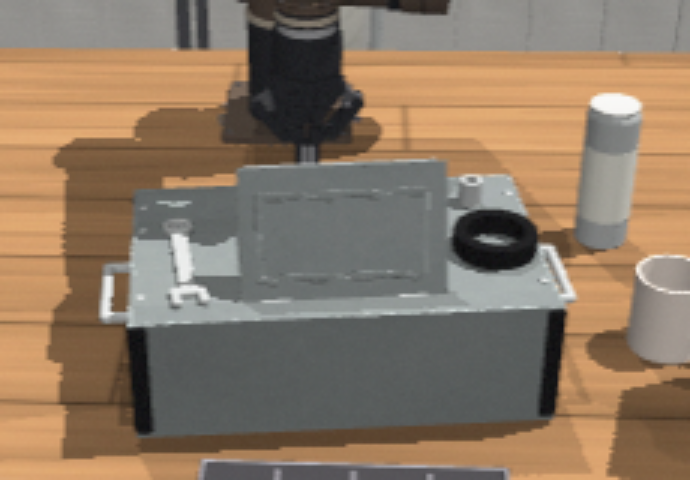

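The hatch now stands up, with its top edge at zoom row ~163. I'll draw the hand farther up and back, then estimate the hatch angle and check the other objects.

```bash
python3 -m creep '[0,0,-1,0, 0,0,-2,0, 0,0,-3,0, 0,0,-4,0, 0,0,-5,0, 0,0,-5,0, 0,0,-5,0, 0,0,-5,0, 0,0,-5,0, 0,0,-5,0, 0,0,-5,0, 0,0,-5,0]'
python3 - <<'E'
from h import *
p=np.load("pack.npy"); c,s=np.cos(p[2]),np.sin(p[2])
W=lambda L:np.array([[a*c-b*s+p[0],a*s+b*c+p[1],z] for a,b,z in L])
im=imaging.read_camera("scene"); print(ctrl.get_state()["contact_force"])
big=cv2.resize(im[130:290,200:430],None,fx=3,fy=3)[:,:,::-1].copy()
for a,col in [(1.0,(0,0,255)),(1.1,(0,255,255)),(1.25,(0,255,0))]:
    for u in proj("scene",W([(.105-.139*np.cos(a),y,.15+.139*np.sin(a)) for y in(.106,0,-.106)])):
        cv2.circle(big,tuple(int(v) for v in (u-[200,130]+.5)*3),3,col,1)
cv2.imwrite("pics/s5.png",big)
im=imaging.read_camera("top"); cv2.imwrite("pics/t5.png",im[:,:,::-1])
E
```

```text
time: 8.07
eef_pos: [0.5302, 0.0444, 0.3133]
tcp_rot: [-0.054, 0.999, 0.0, -0.001]
contact_force: [-0.5, -0.2, -0.3]
opening: -0.002
[-0.46882507  0.18945944  0.36748009]
```

View pics/s5.png

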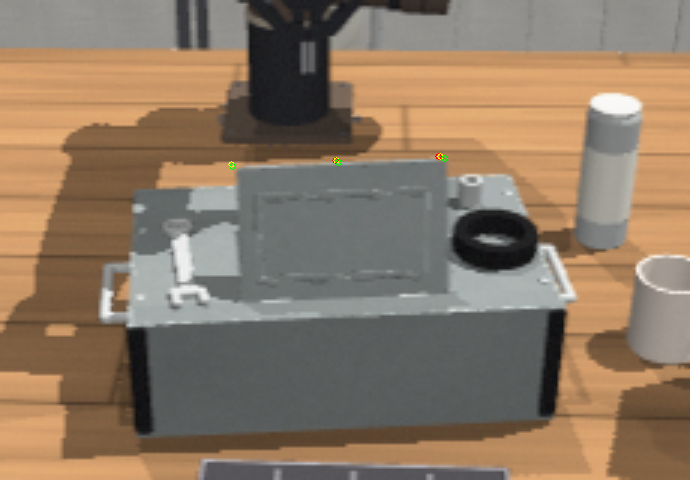

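View pics/t5.png

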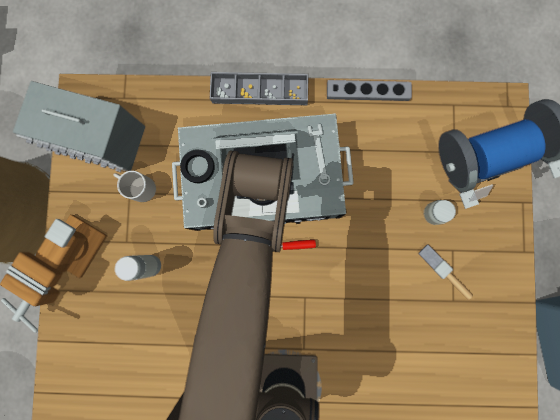

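The scene shows the hatch open with its edge at row ~163, but that view is insensitive to angle. The top picture is sensitive: the front edge lies along (217,146)–(296,136), so I'll check the angle there and confirm the hatch is at rest.

```bash
python3 - <<'E'
from h import *
p=np.load("pack.npy"); c,s=np.cos(p[2]),np.sin(p[2])
W=lambda L:np.array([[a*c-b*s+p[0],a*s+b*c+p[1],z] for a,b,z in L])
im=imaging.read_camera("top"); o=cv2.imread("pics/t5.png")[:,:,::-1]
print("diff", [(np.abs(im.astype(int)-o)[115:150,200:310]>15).sum()])
big=cv2.resize(im[105:240,165:365],None,fx=4,fy=4)[:,:,::-1].copy()
for a,col in [(1.0,(0,0,255)),(1.1,(0,255,255)),(1.25,(0,255,0))]:
    for u in proj("top",W([(.105-.139*np.cos(a),y,.15+.139*np.sin(a)) for y in(.106,0,-.106)])):
        cv2.circle(big,tuple(int(v) for v in (u-[165,105]+.5)*4),3,col,1)
cv2.imwrite("pics/t6.png",big)
a=cv2.imread("pics/top0.png").astype(int)
for n,(u,v) in dict(tape=(197,166),socket=(202,202),wrench=(320,154),can=(135,267),mug=(135,186),jar=(441,212),brush=(445,271),screw=(305,245)).items():
    w=np.abs(a[v-15:v+15,u-15:u+15]-im[v-15:v+15,u-15:u+15,::-1]); print(n,w.mean().round(1))
E
```

```text
diff [np.int64(0)]
tape 6.7
socket 9.6
wrench 15.5
can 13.6
mug 9.2
jar 10.4
brush 10.4
screw 8.8
```

View pics/t6.png

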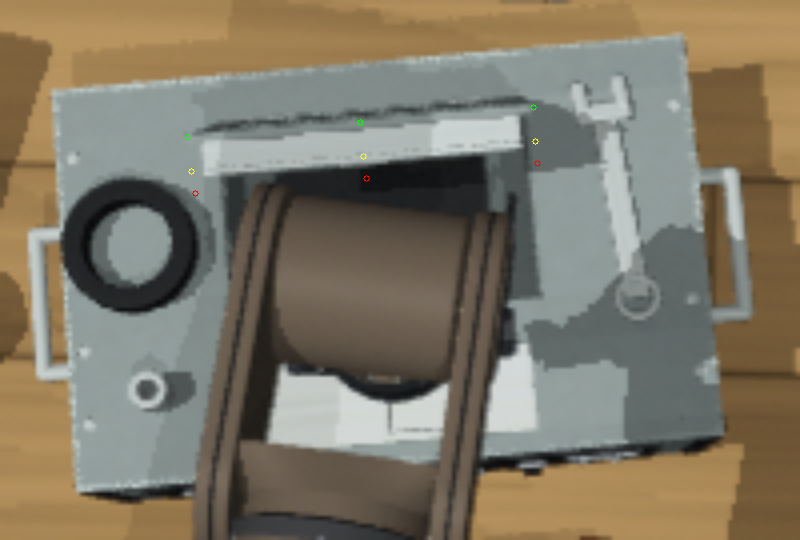

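The outer hatch edge (dark line from (190,133) to (533,103)) lies on the green 1.25 rad marks, and nothing moved between the frames. One last check is whether the bystanders shifted, since the arm's shadow confuses the plain differences.

```bash
python3 - <<'E'
from h import *
im=np.ascontiguousarray(imaging.read_camera("top")[:,:,::-1]); a=cv2.imread("pics/top0.png")
for n,(u,v) in dict(tape=(197,166),socket=(202,202),wrench=(320,154),can=(130,267),mug=(135,186),jar=(441,212),brush=(445,271),screw=(305,245)).items():
    t=a[v-14:v+14,u-14:u+14]; r=cv2.matchTemplate(im[v-26:v+26,u-26:u+26],t,cv2.TM_CCOEFF_NORMED); _,m,_,l=cv2.minMaxLoc(r); print(n,round(m,3),np.array(l)-12)
s=ctrl.get_state(); print(s["time"],s["eef_pos"],s["contact_force"],np.abs(s["dq"]).max())
E
```

```text
tape 1.0 [0 0]
socket 0.948 [0 0]
wrench 0.772 [0 0]
can 0.996 [0 0]
mug 1.0 [0 0]
jar 1.0 [0 0]
brush 1.0 [0 0]
screw 0.999 [0 0]
8.2667 [0.53050147 0.04442892 0.31421306] [-0.37122444 -0.33069322 -0.73650235] 0.002178957157731223
```

```bash
python3 -c "
from plant import ctrl
print(ctrl.sign_off())"
```

```text
the job is handed in; nothing more can be done
None
```

The battery hatch is open and the job is handed in; the hand-in gave no verdict.

**What I did:** I found the catch in the camera images, about 23 mm right of the groove's middle, so I did not feel along the whole groove. I lowered the closed fingertips straight onto it. There was no force as they passed the groove floor's height, then the plate gave at about 1.8 N and 3.6 N. The hatch released at about 5–6 mm of travel, and I drew the hand straight up to about 0.31 m.

**Last checks:**
- **Hatch:** in the top picture its edge matches the fully open position (about 1.25 rad), and it did not move between frames.
- **Bystanders:** none shows any shift in the top picture. The wrench (0.77) and socket (0.95) matched less well; I put that down to the arm's shadow, which covers part of the wrench.
- **Hand:** it is at rest, and the contact force is at noise level.

**Weak spots:**
- The scene camera could not measure the hatch angle, because its view hardly changes with angle. It also sits about 2 px (roughly 4 mm) off my fit of the pack's position.
- I did not see directly that the catch sprang back, because the arm hid most of it. I only inferred it from the force dropping to zero.

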